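Fit the round insert into the hotplate and slide the pot onto it

TASK

Push the round copper insert across the hotplate into the round recess in its middle so that it lies fully home and flush. Then slide the steel pot sideways along the hotplate until it stands centred over the insert, without ever lifting or tipping the pot. Leave the spare square plate, the tube rack and the jar where they are.

Things in the scene. Friction and masses are not known exactly. Their poses are not given: they have to be found in the camera images.
- hotplate: Low laboratory hotplate, fixed to the bench: cream housing, flat white top, 220 (x) by 480 (y) by 50 mm high, panel with black knobs on its -x face. Origin at the centre of its underside; top surface 50 mm above it. Two flat blue printed rings, 124 mm across, lie 150 mm either side of the middle along its y; the insert starts near one, the pot near the other (which varies).
- recess (a point): Round blind recess in the middle of the hotplate's top, 93 mm in diameter and 12 mm deep, dark floor, black printed ring around it. This point is the centre of its floor, 12 mm below the hotplate's top surface; axes as the hotplate's, z up.
- insert: Round copper disc, 90 mm in diameter and 12 mm thick, about 0.35 kg, lying loose and flat on the hotplate's top, too wide to grasp across. Origin at the centre of its underside. It fits the recess with its top flush with the hotplate's top.
- pot: Open straight-sided stainless steel pot without handles, 112 mm in outer diameter (base 104 mm), 70 mm high, wall 3 mm, about 0.45 kg, standing loose on the hotplate's top. Origin at the centre of its underside.
- square_insert: Spare square copper plate 90 by 90 by 12 mm, lying on the bench beyond the hotplate (+x side); does not fit the recess, leave alone. Origin at the centre of its underside.
- rack: Blue tube rack with capped tubes, 60 (x) by 130 (y) mm, 76 mm high, on the bench beyond the hotplate; leave alone. Origin at the centre of its underside.
- jar: Amber jar, 68 mm in diameter, 85 mm high, on the bench beyond the hotplate; leave alone. Origin at the centre of its underside.
Not all that is in view belongs to the job. Leave any green or white look-alike of the insert alone.

How it is judged:
By the outcome, as a careful person would: the job done as asked, in the order asked, and still so for the second after the job is handed in, with the robot touching nothing.
It also fails if it takes over 64 s, if anything falls off the work surface, if the arm or the gripper's body presses on something with over 40 N, if the wrist force passes 120 N, or if a joint passes its speed limit or range.

ROBOT

A 6-joint arm with a two-finger parallel gripper is mounted at the origin on the work surface. World frame = base frame: x ahead of the robot, y to its left, z up, the work surface at z = 0. Lengths are in m, angles in degrees, forces in N, time in s.
With the tool pointing down it reaches from about 0.4 to 0.825 m from the base axis. Payload 7 kg.
Tool frame: the origin (TCP) lies midway between the tips of the shut fingers; the grasp point (between the pads) lies 19 mm behind it (r.grip_depth is the distance from the TCP to the grasp point, in m); z points along the fingers, y is the line along which they close (so a half turn about z gives the same grasp; the last joint's range is limited). The gripper opens to 88 mm and grips with 3 to 60 N. Pads are 19 mm wide; open, the fingers measure 130 mm over their backs; the gripper's body (78 mm by 193 mm) begins 47 mm behind the grasp point.
Start: joints at [93.455, 20.546, 0.682, 0, -70.136, -16.507], TCP at [0.152, 0.658, 0.203] pointing down, gripper open.
Joint ranges: [-176.03, 176.03], [-82.01, 121.73], [-58.28, 71.71], [-173.87, 95.51], [-174.79, -0.11], [-173.66, 173.66]. Speed limits (degrees/s): [136.94, 136.94, 172.46, 180, 180, 180].

INTERFACE

Orientations are given as [roll, pitch, yaw] about the fixed x, y, z axes, in that order (R = Rz(yaw) Ry(pitch) Rx(roll)).
In Python, from plant import r, capture, close_job, search_frame, outline_of gives the robot as it stands.
- The arm moves only by the shell command python3 -m creep 'ROWS' [FORCE]. ROWS is JSON, a list of rows, each a list of 7 numbers: the finger opening in mm, from 0 to 87.6, then the shift along the world's x, y, z in units of 25 mm (1.0 is 25 mm), then the turn, a rotation vector about the world's x, y, z in degrees. In form: [[hand, x, y, z, ax, ay, az], ...]. A call has 1 to 8 rows; each row shifts and turns the commanded pose from where the row before left it; what a row does not reach is not made up. A row lasts 1/12 s, in which the tool goes at most 41.7 mm and 7.16 degrees, less where a joint would pass 70% of its speed; a pose out of reach is approached as far as the arm can. A call is refused whole if a number of a shift passes 1 or a number of a turn 7.16, either way. A call with a gripper value outside its range is refused whole. The fingers move at their own pace and stop on an object; FORCE is the grip in N (left out, the last holds). Time passes only in rows, so rows that do not move let the fingers close. It gives the time, the measured TCP pose, the force, the opening and the grip force at its end, in the units of the state.
- r.get_state(): the state, without advancing time (a new reading comes with each control period).
- capture(name): name is "scene" or "top"; returns a dict with "frame" (480x640x3 uint8, red, green, blue), "K" (3x3 intrinsics, pixels), "k1" (the pictures are not rectified: a ray, as slopes to the right and down, at radius r is drawn at 1 + k1 r^2 times it, then the intrinsics apply), "origin" and "rotation" of the camera in the world. Camera axes: x right, y down, z forward; pixel columns grow to the right and rows downward; lengths in m; the calibration is good to about 2 mm. A picture is of the moment at which its call begins. There is no depth.
- close_job(): hands the job in; it is judged then, once.
Trained networks look in a picture, given as the dict that the camera call returned (one of the last four; its "shot" number tells which), for a name from the list of things; names that differ only in an ending like _2 or _b are one class to them, and where a whole thing is asked for, a point or a joint stands for the part that bears it (a point fixed in the world has none). Each returns a list of dicts, best first, with "conf" (0 to 1); they miss things now and then, are a little off and sometimes report something else, mostly with a low value. They report only what shows in the picture. A call takes as long as a camera call. They do not tell look-alikes from the thing itself.
- search_frame(picture, target): "bbox" ([left, top, right, bottom] in pixels, round what is visible of it).
- outline_of(picture, target): "region" (480x640 bool, what is visible of it) and "bbox" ([left, top, right, bottom] in pixels, round what is visible of it).
The state is a dict: "time_s": time; "joints": joint angles; "qd": joint speeds; "joint_torque": joint torques, N m; "tcp_pos": TCP position; "eef_rot": TCP orientation; "contact_force": force on the tool from outside, world axes, zero at the start; "moment": the same for the moment, N m; "gripper_width": finger opening in m; "gripper_force": force on a finger pad.
Only numpy, scipy, OpenCV 4.12 (cv2) and the standard library are available. Lean on these libraries where they do the work, as an engineer would, in place of code of your own. Each camera call takes 0.05 s, during which the arm holds its last target. There are 200 camera calls.

## Working session

There is one attempt and no reset: what is moved stays moved. The work goes in short steps, Python scripts to look and compute and a shell command to move; the robot and the scene stay as the last step left them, time stands still between calls to the robot, and variables do not carry over. Pictures are saved under pics/ and viewed, at most 10 in all, crops included, and the job is handed in when it is done.

```bash
mkdir -p pics; ls; cat > h.py <<'E'
import numpy as np,cv2
from plant import r,capture,search_frame,outline_of
def ray(c,uv):
    uv=np.atleast_2d(np.array(uv,float)); K=np.array(c["K"]); k=c["k1"]
    d=(uv-[K[0,2],K[1,2]])/[K[0,0],K[1,1]]; s=d.copy()
    for _ in range(20): s=d/(1+k*(s**2).sum(1,keepdims=True))
    return np.c_[s,np.ones(len(s))]@np.array(c["rotation"]).T
def onz(c,uv,z):
    d=ray(c,uv); o=np.array(c["origin"]); return o+d*((z-o[2])/d[:,2])[:,None]
def proj(c,P):
    p=(np.atleast_2d(P)-np.array(c["origin"]))@np.array(c["rotation"]); s=p[:,:2]/p[:,2:]
    s=s*(1+c["k1"]*(s**2).sum(1,keepdims=True)); K=np.array(c["K"]); return s*[K[0,0],K[1,1]]+[K[0,2],K[1,2]]
def save(c,n): cv2.imwrite(f"pics/{n}.png",c["frame"][:,:,::-1])
E
python3 - <<'E'
from h import *
for n in("top","scene"):
    c=capture(n); save(c,n+"0"); print(n,c["origin"],np.array(c["rotation"]).round(3).tolist(),c["K"][0][0])
    for t in("hotplate","insert","pot","square_insert","rack","jar"):
        print(t,[(np.round(d["bbox"]).tolist(),round(d["conf"],2)) for d in search_frame(c,t)[:4]])
print(r.get_state())
E
```

```text
pics
top [0.43220167 0.05481575 1.31256505] [-175.007, 0.21, -89.926] 561.3576866540022
hotplate [([216.0, 187.0, 437.0, 305.0], 0.9)]
insert [([245.0, 208.0, 284.0, 253.0], 0.97), ([206.0, 319.0, 247.0, 362.0], 0.82), ([165.0, 228.0, 203.0, 264.0], 0.61)]
pot [([371.0, 226.0, 427.0, 278.0], 0.59)]
square_insert [([236.0, 136.0, 278.0, 185.0], 0.69)]
rack [([382.0, 159.0, 444.0, 194.0], 0.75)]
jar [([326.0, 153.0, 357.0, 184.0], 0.95)]
scene [0.95362001 0.26017128 0.71350914] [-145.32, 0.564, 113.029] 466.3757174038295
hotplate [([177.0, 164.0, 476.0, 358.0], 0.69)]
insert [([451.0, 185.0, 495.0, 220.0], 0.9), ([477.0, 288.0, 532.0, 338.0], 0.81), ([370.0, 254.0, 422.0, 304.0], 0.63)]
pot [([206.0, 151.0, 276.0, 221.0], 0.9)]
square_insert [([339.0, 353.0, 405.0, 421.0], 0.74)]
rack [([131.0, 240.0, 221.0, 303.0], 0.64)]
jar [([236.0, 282.0, 285.0, 347.0], 0.85)]
{'time_s': 0.7, 'joints': array([ 9.34561741e+01,  2.05426076e+01,  6.84328017e-01, -1.01852992e-03,
       -7.01359681e+01, -1.65085667e+01]), 'qd': array([-0.04387293, -0.00716311,  0.03687369, -0.0271941 , -0.03981057,
        0.01024845]), 'joint_torque': array([-4.79423634e-04, -5.82165885e+01,  2.93256229e+01,  7.00097635e+00,
        1.27014559e-02, -1.20061912e-05]), 'tcp_pos': array([0.15242946, 0.65756047, 0.20291845]), 'eef_rot': array([-1.79994757e+02,  2.55304045e-03, -1.30527385e+01]), 'contact_force': array([ 0.34535344, -0.07363508,  0.01402166]), 'moment': array([-0.01187483,  0.03565755,  0.01242596]), 'gripper_force': 0.0, 'gripper_width': 0.08767679473160095}
```

View pics/top0.png

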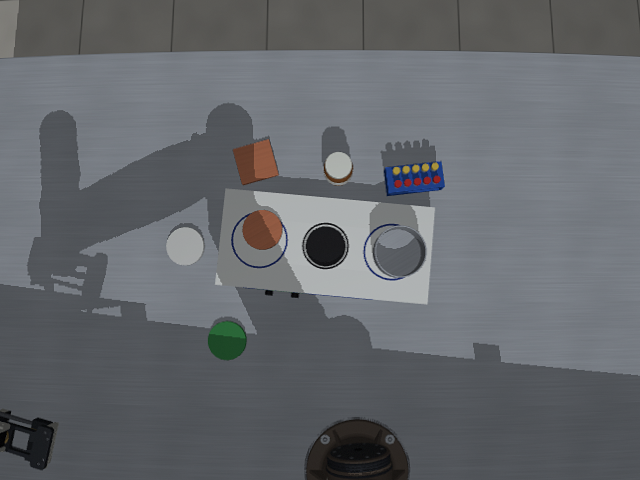

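View pics/scene0.png

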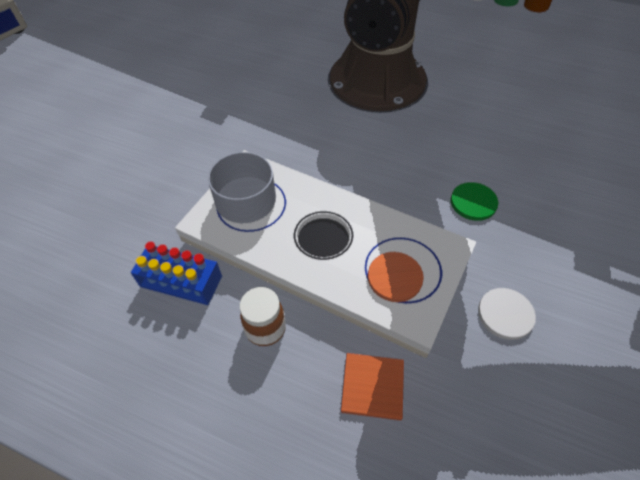

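```bash
cat >> h.py <<'E'
from scipy.spatial.transform import Rotation as Ro
from scipy.optimize import minimize
_cap=capture
def capture(n):
    c=_cap(n); c["rpy"]=c["rotation"]
    c2=dict(c); c2["rotation"]=Ro.from_euler("xyz",c["rotation"],degrees=True).as_matrix(); c2["raw"]=c; return c2
T=np.linspace(0,2*np.pi,60)
def circ(x,y,R,z): return np.c_[x+R*np.cos(T),y+R*np.sin(T),z+0*T]
def sil(c,P):
    m=np.zeros((480*4,640*4),np.uint8); h=cv2.convexHull(((proj(c,P)+.5)*4).astype(np.float32)).round().astype(np.int32)
    cv2.fillConvexPoly(m,h,255); return cv2.resize(m,(640,480),interpolation=cv2.INTER_AREA)/255.
def fitcyl(c,mask,x0,R,z0,z1,Rb=None):
    mask=mask.astype(float)
    f=lambda p:np.abs(sil(c,np.r_[circ(*p,Rb or R,z0),circ(*p,R,z1)])-mask).sum()
    s=minimize(f,x0,method="Nelder-Mead",options=dict(initial_simplex=np.array(x0)+[[0,0],[.01,0],[0,.01]],xatol=1e-4))
    return s.x.round(4),round(s.fun/mask.sum(),3)
def maskof(c,t,i=0):
    return outline_of(c["raw"],t)
def copper(c):
    f=c["frame"].astype(int); return (f[:,:,0]>1.6*f[:,:,2])&(f[:,:,0]>70)&(f[:,:,0]>1.35*f[:,:,1])
def near(m,c,P,rad=.08):
    # keep components of m overlapping point P
    n,l=cv2.connectedComponents(m.astype(np.uint8)); u,v=proj(c,P)[0].round().astype(int)
    w=l[v-3:v+4,u-3:u+4]; w=w[w>0]; return l==np.bincount(w.ravel()).argmax() if w.size else l<0
E
cat > m.py <<'E'
from h import *
for n in("top","scene"):
    c=capture(n)
    o=maskof(c,"insert")
    for d in o[:4]:
        b=d["bbox"]; print("ins",n,np.round(b),round(d["conf"],2))
    uv={"top":[[263,230],[325,246],[398,251]],"scene":[[396,277],[324,237],[243,188]]}[n]
    p=onz(c,uv[0],.062)[0]; q=onz(c,uv[1],.038)[0]; k=onz(c,uv[2],.1)[0]
    print(n,"guess",p,q,k)
    print(" insert",fitcyl(c,near(copper(c),c,p),p[:2],.045,.05,.062))
    dark=c["frame"].max(2)<75
    m=near(dark,c,q); print(" dark",m.sum(),fitcyl(c,m,q[:2],.0465,.05,.05))
    for d in maskof(c,"pot")[:2]: print(" pot",round(d["conf"],2),fitcyl(c,d["region"],k[:2],.056,.05,.12,.052))
    for d in maskof(c,"hotplate")[:1]:
        m=d["region"].astype(np.uint8); ct=max(cv2.findContours(m,0,1)[0],key=cv2.contourArea)
        print(" hp",d["conf"],cv2.minAreaRect(onz(c,ct[:,0],.05)[:,:2].astype(np.float32)))
    # projected check of corners of white top
    f=c["frame"]; hsv=cv2.cvtColor(f,cv2.COLOR_RGB2HSV)
    print(onz(c,{"top":[[225,189],[434,207],[428,304],[216,285]],"scene":[[178,231],[244,152],[474,245],[429,351]]}[n],.05).round(4).tolist())
E
python3 m.py
```

```text
ins top [167. 226. 205. 264.] 0.72
ins top [242. 211. 283. 251.] 0.58
ins top [205. 317. 246. 360.] 0.58
top guess [0.54921506 0.21224821 0.062     ] [0.51502477 0.07348414 0.038     ] [ 0.50027497 -0.08548115  0.1       ]
 insert (array([0.5519, 0.2154]), np.float64(0.058))
 dark 1221 (array([0.5156, 0.0723]), np.float64(0.101))
 pot 0.94 (array([ 0.4992, -0.0864]), np.float64(0.034))
 pot 0.23 (array([ 0.4965, -0.0586]), np.float64(2.254))
 hp 0.69 ((0.5093785524368286, 0.07423749566078186), (0.47968629002571106, 0.23273317515850067), 84.7667236328125)
[[0.6444, 0.3022, 0.05], [0.6033, -0.1744, 0.05], [0.384, -0.1579, 0.05], [0.4258, 0.3189, 0.05]]
ins scene [474. 289. 534. 340.] 0.87
ins scene [372. 255. 424. 302.] 0.64
ins scene [449. 181. 496. 220.] 0.59
scene guess [0.5578157  0.21734239 0.062     ] [0.51405591 0.07307854 0.038     ] [ 0.51231921 -0.08040741  0.1       ]
 insert (array([0.5515, 0.2139]), np.float64(0.077))
 dark 1441 (array([0.5162, 0.0714]), np.float64(0.26))
 pot 0.61 (array([ 0.5014, -0.089 ]), np.float64(0.03))
 hp 0.61 ((0.5246893167495728, 0.07150721549987793), (0.48275163769721985, 0.2406902015209198), 84.65437316894531)
[[0.609, -0.1662, 0.05], [0.3915, -0.1518, 0.05], [0.4385, 0.3201, 0.05], [0.653, 0.3004, 0.05]]
```

The top view shows the copper insert at pixel (263,230), the recess at (325,246) and the pot at (398,251). The green and white discs are decoys. Both cameras agree: insert (0.552, 0.215), recess (0.5155, 0.0725), pot (0.500, -0.088). I'll push with two spread fingers, so the disc nests between them.

```bash
python3 -m creep '[[50,0.93,-0.83,0,0,0,-7],[50,0.93,-0.83,0,0,0,-7],[50,0.93,-0.83,0,0,0,-7],[50,0.93,-0.83,0,0,0,-7],[50,0.93,-0.83,0,0,0,-7],[50,0.93,-0.83,0,0,0,-7],[50,0.93,-0.83,0,0,0,-7],[50,0.93,-0.83,0,0,0,-7]]'
python3 -m creep '[[50,0.93,-0.83,0,0,0,-7],[50,0.93,-0.83,0,0,0,-7],[50,0.93,-0.83,0,0,0,-7],[50,0.93,-0.83,0,0,0,-7],[50,0.93,-0.83,0,0,0,-7],[50,0.93,-0.83,0,0,0,0],[50,0.93,-0.83,0,0,0,0],[50,0.93,-0.83,0,0,0,0]]'
python3 -m creep '[[50,0.93,-0.83,0,0,0,0],[50,0.93,-0.83,0,0,0,0],[50,0,0,0,0,0,0]]'
```

```text
time_s: 1.77
tcp_pos: [0.3394, 0.4904, 0.2031]
eef_rot: [-180.0, 0.0, -69.4]
contact_force: [1.3, 1.0, -0.0]
gripper_width: 0.0504
gripper_force: 0.0
time_s: 2.43
tcp_pos: [0.5255, 0.3244, 0.2031]
eef_rot: [-180.0, 0.0, -104.1]
contact_force: [-0.2, 0.7, -0.2]
gripper_width: 0.0498
gripper_force: 0.0
time_s: 2.68
tcp_pos: [0.5739, 0.2806, 0.2025]
eef_rot: [-180.0, -0.1, -104.2]
contact_force: [-0.2, 0.2, -0.4]
gripper_width: 0.0499
gripper_force: 0.0
```

```bash
python3 -m creep '[[50,-0.2,0.05,-0.9,0,0,0],[50,0,0,-0.9,0,0,0],[50,0,0,-0.9,0,0,0],[50,0,0,-0.9,0,0,0],[50,0,0,-0.9,0,0,0],[50,0,0,-0.8,0,0,0],[50,0,0,-0.6,0,0,0],[50,0,0,0,0,0,0]]'
python3 -m creep '[[50,-0.05,-0.2,0,0,0,0],[50,-0.05,-0.2,0,0,0,0],[50,-0.05,-0.2,0,0,0,0],[50,-0.05,-0.2,0,0,0,0],[50,-0.05,-0.2,0,0,0,0],[50,-0.05,-0.2,0,0,0,0],[50,-0.05,-0.2,0,0,0,0],[50,-0.05,-0.2,0,0,0,0]]'
python3 -m creep '[[50,-0.05,-0.2,0,0,0,0],[50,-0.05,-0.2,0,0,0,0],[50,-0.05,-0.2,0,0,0,0],[50,-0.05,-0.2,0,0,0,0],[50,-0.05,-0.2,0,0,0,0],[50,-0.05,-0.2,0,0,0,0],[50,-0.05,-0.2,0,0,0,0],[50,-0.05,-0.2,0,0,0,0]]'
python3 - <<'E'
from h import *
st=r.get_state(); print(st["tcp_pos"])
for n in("top","scene"):
    c=capture(n); save(c,n+"1")
    t=np.array(st["tcp_pos"][:2])+.0469*np.array([-.247,-.969]); p=[*t,.062]
    m=near(copper(c),c,p); print(n,t,m.sum(),fitcyl(c,m,t,.045,.05,.062))
E
```

```text
time_s: 3.35
tcp_pos: [0.564, 0.284, 0.0519]
eef_rot: [179.8, -0.2, -104.1]
contact_force: [-1.1, 0.6, -0.0]
gripper_width: 0.05
gripper_force: 0.0
time_s: 4.02
tcp_pos: [0.5559, 0.2448, 0.0556]
eef_rot: [-180.0, 0.0, -104.1]
contact_force: [-0.5, -0.4, -0.6]
gripper_width: 0.05
gripper_force: 0.0
time_s: 4.68
tcp_pos: [0.5458, 0.2048, 0.0554]
eef_rot: [-180.0, 0.0, -104.1]
contact_force: [0.5, -0.2, -0.4]
gripper_width: 0.05
gripper_force: 0.0
[0.5458396  0.20482097 0.0553649 ]
top [0.5342553  0.15937487] 0 (array([1.2064, 0.0321]), np.float64(nan))
scene [0.5342553  0.15937487] 0 (array([-0.5556,  0.3146]), np.float64(nan))h.py:29: RuntimeWarning: invalid value encountered in scalar divide
  return s.x.round(4),round(s.fun/mask.sum(),3)
```

View pics/scene1.png

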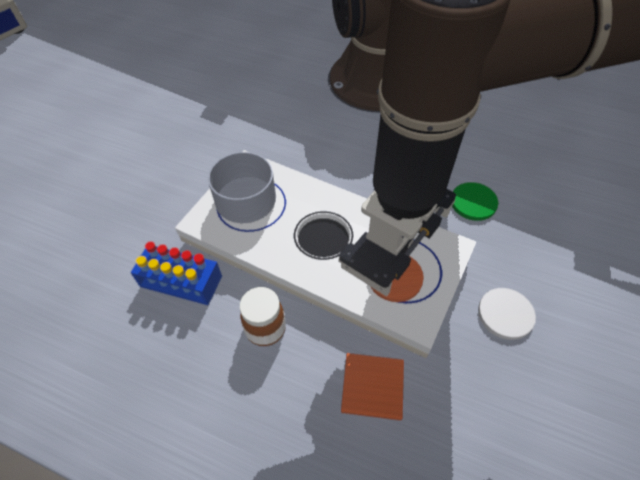

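```bash
python3 - <<'E'
from h import *
st=r.get_state(); p=st["tcp_pos"]; R=Ro.from_euler("xyz",st["eef_rot"],degrees=True).as_matrix()
ims=[]
for n in("scene","top"):
    c=capture(n); f=c["frame"][:,:,::-1].copy()
    a=[proj(c,p+R@[0,s*.025,-h])[0] for s in(-1,1) for h in(0,.06)]; print(n,np.round(a).tolist())
    u,v=np.mean(a,0).astype(int); x=f[v-70:v+70,u-70:u+70]; x=cv2.resize(x,None,fx=2.8,fy=2.8,interpolation=2)
    for q in a: cv2.circle(x,tuple(int(i) for i in (q-[u-70,v-70])*2.8),3,(0,255,0),-1)
    ims.append(x)
cv2.imwrite("pics/crop1.png",np.hstack(ims))
E
```

```text
scene [[382.0, 281.0], [386.0, 261.0], [398.0, 260.0], [403.0, 240.0]]
top [[270.0, 221.0], [266.0, 218.0], [264.0, 243.0], [261.0, 241.0]]
```

View pics/crop1.png

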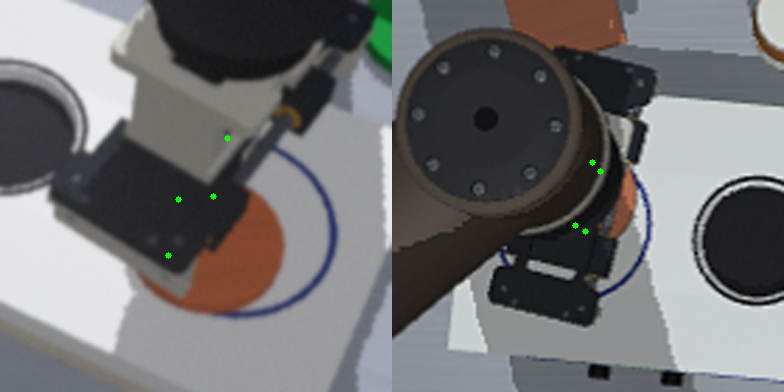

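The fingertips passed over the disc. The fingers swing on a linkage, so open tips sit higher than the TCP. I'll back off and find the tip height by touching the plate gently.

```bash
python3 -m creep '[[50,0,0,0.4,0,0,0],[50,0.2,0.6,0,0,0,0],[50,0.2,0.8,0,0,0,0],[50,0.2,0.8,0,0,0,0],[50,0.2,0.6,0,0,0,0],[50,0.1,0.3,-0.2,0,0,0],[50,0,0,-0.3,0,0,0],[50,0,0,0,0,0,0]]'
python3 -m creep '[[50,0,0,-0.08,0,0,0],[50,0,0,0,0,0,0]]'
python3 -m creep '[[50,0,0,-0.08,0,0,0],[50,0,0,0,0,0,0]]'
python3 -m creep '[[50,0,0,-0.08,0,0,0],[50,0,0,0,0,0,0]]'
```

```text
time_s: 5.55
tcp_pos: [0.5672, 0.2823, 0.0508]
eef_rot: [179.9, -0.1, -104.0]
contact_force: [0.1, -1.3, 0.2]
gripper_width: 0.05
gripper_force: 0.0
time_s: 5.72
tcp_pos: [0.5679, 0.2818, 0.0503]
eef_rot: [180.0, -0.1, -104.1]
contact_force: [0.2, -0.5, -0.8]
gripper_width: 0.0498
gripper_force: 0.0
time_s: 5.88
tcp_pos: [0.5684, 0.2822, 0.0488]
eef_rot: [180.0, -0.0, -104.1]
contact_force: [-0.7, -0.8, -0.1]
gripper_width: 0.0496
gripper_force: 0.0
time_s: 6.05
tcp_pos: [0.5683, 0.2825, 0.0467]
eef_rot: [180.0, -0.0, -104.1]
contact_force: [-0.4, -0.5, -0.3]
gripper_width: 0.0496
gripper_force: 0.0
```

```bash
python3 -m creep '[[50,0,0,-0.08,0,0,0],[50,0,0,0,0,0,0]]' | sed -n '2p;4p'
python3 -m creep '[[50,0,0,-0.08,0,0,0],[50,0,0,0,0,0,0]]'| sed -n '2p;4p'
python3 -m creep '[[50,0,0,-0.08,0,0,0],[50,0,0,0,0,0,0]]'| sed -n '2p;4p'
```

```text
tcp_pos: [0.5683, 0.2826, 0.0446]
contact_force: [0.8, 0.7, 0.1]
tcp_pos: [0.5683, 0.2827, 0.0425]
contact_force: [0.8, 0.3, 0.3]
tcp_pos: [0.5683, 0.2827, 0.0405]
contact_force: [-0.1, 1.3, -0.3]
```

```bash
python3 -m creep '[[50,0,0,-0.06,0,0,0],[50,0,0,0,0,0,0]]' | sed -n '2p;4p'
python3 -m creep '[[50,0,0,-0.06,0,0,0],[50,0,0,0,0,0,0]]'| sed -n '2p;4p'
python3 - <<'E'
from h import *
st=r.get_state(); p=st["tcp_pos"]; print(p,st["contact_force"]); R=Ro.from_euler("xyz",st["eef_rot"],degrees=True).as_matrix()
ims=[]
for n in("scene","top"):
    c=capture(n); f=c["frame"][:,:,::-1].copy()
    a=[proj(c,p+R@[0,s*.025,-h])[0] for s in(-1,1) for h in(0,.06)]
    u,v=np.mean(a,0).astype(int); x=f[v-70:v+70,u-70:u+70]; x=cv2.resize(x,None,fx=2.8,fy=2.8,interpolation=2)
    for q in a: cv2.circle(x,tuple(int(i) for i in (q-[u-70,v-70])*2.8),3,(0,255,0),-1)
    ims.append(x)
cv2.imwrite("pics/crop2.png",np.hstack(ims))
E
```

```text
tcp_pos: [0.5683, 0.2827, 0.0391]
contact_force: [0.5, -0.3, -0.5]
tcp_pos: [0.5683, 0.2827, 0.0376]
contact_force: [-0.3, 0.1, -0.7]
[0.56834504 0.28271407 0.03759744] [-0.32551453  0.1186129  -0.74501691]
```

View pics/crop2.png

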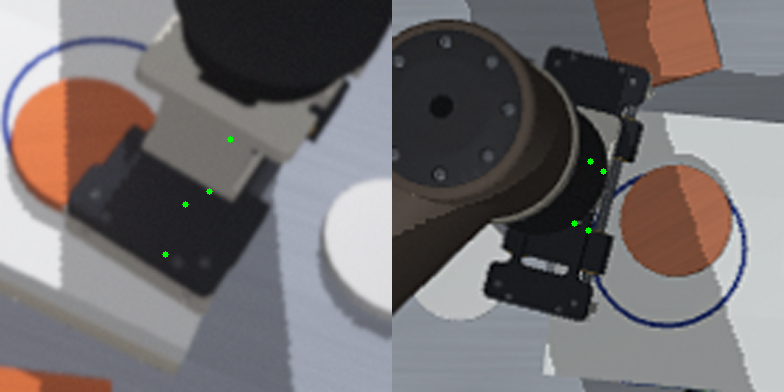

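```bash
for i in 1; do python3 -m creep '[[50,0,0,-0.06,0,0,0],[50,0,0,0,0,0,0]]' | sed -n '2p;4p'; done
python3 -m creep '[[50,0,0,-0.06,0,0,0],[50,0,0,0,0,0,0]]'| sed -n '2p;4p'
python3 -m creep '[[50,0,0,-0.06,0,0,0],[50,0,0,0,0,0,0]]'| sed -n '2p;4p'
```

```text
tcp_pos: [0.5683, 0.2827, 0.0361]
contact_force: [0.2, -1.1, 0.3]
tcp_pos: [0.5683, 0.2827, 0.0346]
contact_force: [0.3, -0.5, 0.1]
tcp_pos: [0.5683, 0.2827, 0.0331]
contact_force: [0.1, 0.4, 0.2]
```

```bash
python3 -m creep '[[50,0,0,-0.06,0,0,0],[50,0,0,0,0,0,0]]' | sed -n '2p;4p'
python3 -m creep '[[50,0,0,-0.06,0,0,0],[50,0,0,0,0,0,0]]'| sed -n '2p;4p'
python3 -m creep '[[50,0,0,-0.06,0,0,0],[50,0,0,0,0,0,0]]'| sed -n '2p;4p'
python3 -m creep '[[50,0,0,-0.06,0,0,0],[50,0,0,0,0,0,0]]'| sed -n '2p;4p'
```

```text
tcp_pos: [0.5683, 0.2827, 0.0316]
contact_force: [0.2, -0.6, 0.7]
tcp_pos: [0.5683, 0.2827, 0.0301]
contact_force: [0.2, -0.1, 0.2]
tcp_pos: [0.5683, 0.2827, 0.0286]
contact_force: [-0.0, -0.7, 0.6]
tcp_pos: [0.5683, 0.2827, 0.0271]
contact_force: [0.3, -0.1, 0.0]
```

```bash
python3 - <<'E'
from h import *
st=r.get_state(); p=st["tcp_pos"]; R=Ro.from_euler("xyz",st["eef_rot"],degrees=True).as_matrix(); print(p,st["joints"],st["gripper_width"])
ims=[]
for n in("scene","top"):
    c=capture(n); f=c["frame"][:,:,::-1]
    u,v=proj(c,p+[0,0,.05])[0].astype(int); h=80; S=2.5; x=cv2.resize(f[v-h:v+h,u-h:u+h],None,fx=S,fy=S,interpolation=2)
    def pl(P,col):
        q=((proj(c,P)-[u-h,v-h]+.5)*S).astype(int); cv2.polylines(x,[q],True,col,1)
    for hh in(.066,): pl([p+R@[a*.039,b*.0965,-hh] for a,b in((1,1),(1,-1),(-1,-1),(-1,1))],(0,255,0))
    for hh in(0,.04):
      for s in(1,-1): pl([p+R@[a*.0095,s*b,-hh] for a,b in((1,.025),(1,.046),(-1,.046),(-1,.025))],(255,0,255) if hh==0 else (255,255,0))
    pl(circ(.5517,.2147,.045,.062),(0,0,255))
    print(n,near(copper(c),c,[.5517,.2147,.062]).sum(),fitcyl(c,near(copper(c),c,[.5517,.2147,.062]),[.5517,.2147],.045,.05,.062))
    ims.append(x)
cv2.imwrite("pics/crop3.png",np.hstack(ims))
E
```

```text
[0.56833901 0.2827102  0.02709951] [ 4.40315764e+01  2.58079073e+01 -1.64139981e+01 -5.72530648e-03
 -4.77930044e+01 -5.80831552e+01] 0.050241930067318794
scene 1526 (array([0.5493, 0.2093]), np.float64(0.499))
top 1219 (array([0.5512, 0.2157]), np.float64(0.058))
```

View pics/crop3.png

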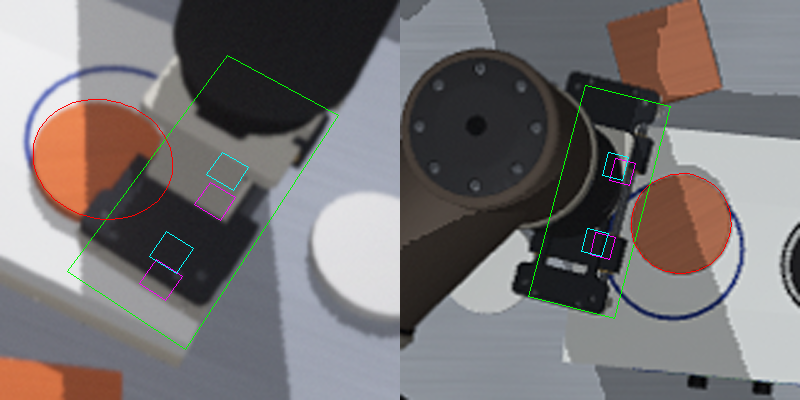

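```bash
python3 -m creep '[[0,0,0,0.9,0,0,0],[0,0,0,0.6,0,0,0],[0,0,0,0,0,0,0],[0,0,0,0,0,0,0],[0,0,0,0,0,0,0],[0,0,0,0,0,0,0],[0,0,0,-0.3,0,0,0],[0,0,0,0,0,0,0]]'
python3 -m creep '[[0,0,0,-0.08,0,0,0],[0,0,0,0,0,0,0]]'| sed -n '2p;4p'
python3 -m creep '[[0,0,0,-0.08,0,0,0],[0,0,0,0,0,0,0]]'| sed -n '2p;4p'
python3 -m creep '[[0,0,0,-0.08,0,0,0],[0,0,0,0,0,0,0]]'| sed -n '2p;4p'
python3 -m creep '[[0,0,0,-0.08,0,0,0],[0,0,0,0,0,0,0]]'| sed -n '2p;4p'
python3 - <<'E'
from h import *
c=capture("scene"); p=r.get_state()["tcp_pos"]; u,v=proj(c,p)[0].astype(int)
cv2.imwrite("pics/crop4.png",cv2.resize(c["frame"][v-60:v+60,u-80:u+80,::-1],None,fx=5,fy=5,interpolation=2)); print(u,v)
E
```

```text
time_s: 8.92
tcp_pos: [0.5674, 0.2821, 0.0553]
eef_rot: [179.9, -0.1, -104.1]
contact_force: [-0.1, 0.7, -1.1]
gripper_width: 0.0031
gripper_force: 0.0
tcp_pos: [0.5681, 0.2824, 0.0544]
contact_force: [-0.9, 0.0, -0.6]
tcp_pos: [0.5683, 0.2827, 0.0529]
contact_force: [0.3, -1.2, -0.1]
tcp_pos: [0.5683, 0.2827, 0.0511]
contact_force: [0.2, -0.7, -1.0]
tcp_pos: [0.5683, 0.2827, 0.0491]
contact_force: [-1.3, 0.9, -0.3]
432 300
```

View pics/crop4.png

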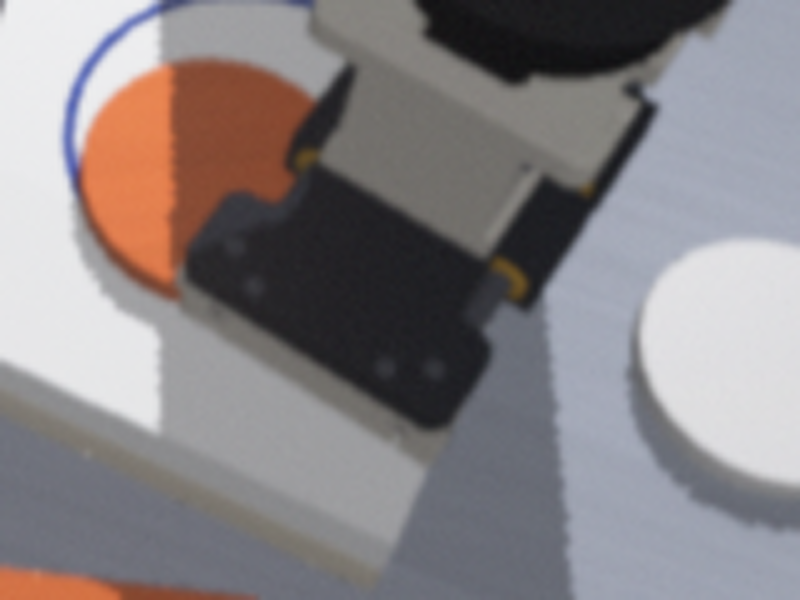

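```bash
python3 -m creep '[[0,0,0,-0.06,0,0,0],[0,0,0,0,0,0,0]]'| sed -n '2p;4p;5p'
python3 -m creep '[[0,0,0,-0.06,0,0,0],[0,0,0,0,0,0,0]]'| sed -n '2p;4p'
python3 -m creep '[[0,0,0,-0.06,0,0,0],[0,0,0,0,0,0,0]]'| sed -n '2p;4p'
python3 -m creep '[[0,0,0,-0.06,0,0,0],[0,0,0,0,0,0,0]]'| sed -n '2p;4p'
```

```text
tcp_pos: [0.5684, 0.2827, 0.0477]
contact_force: [-1.1, 0.4, 0.4]
gripper_width: 0.0006
tcp_pos: [0.5683, 0.2827, 0.0461]
contact_force: [-0.0, 0.4, -0.1]
tcp_pos: [0.5683, 0.2827, 0.0446]
contact_force: [0.3, 0.7, -0.5]
tcp_pos: [0.5683, 0.2827, 0.0431]
contact_force: [-0.7, 0.3, 0.0]
```

```bash
cat > chk.py <<'E'
import sys,numpy as np
from plant import r
s=r.get_state(); f=s["contact_force"]; print(s["tcp_pos"].round(4),f.round(1),s["gripper_width"].round(4)); sys.exit(int(np.linalg.norm(f)>float(sys.argv[1]) if len(sys.argv)>1 else np.linalg.norm(f)>4))
E
python3 -m creep '[[0,0,0,-0.06,0,0,0],[0,0,0,0,0,0,0]]'>/dev/null; python3 chk.py && 
python3 -m creep '[[0,0,0,-0.06,0,0,0],[0,0,0,0,0,0,0]]'>/dev/null&& python3 chk.py && 
python3 -m creep '[[0,0,0,-0.06,0,0,0],[0,0,0,0,0,0,0]]'>/dev/null&& python3 chk.py && 
python3 -m creep '[[0,0,0,-0.06,0,0,0],[0,0,0,0,0,0,0]]'>/dev/null&& python3 chk.py && 
python3 -m creep '[[0,0,0,-0.06,0,0,0],[0,0,0,0,0,0,0]]'>/dev/null&& python3 chk.py && 
python3 -m creep '[[0,0,0,-0.06,0,0,0],[0,0,0,0,0,0,0]]'>/dev/null&& python3 chk.py && 
python3 -m creep '[[0,0,0,-0.06,0,0,0],[0,0,0,0,0,0,0]]'>/dev/null&& python3 chk.py && 
python3 -m creep '[[0,0,0,-0.06,0,0,0],[0,0,0,0,0,0,0]]'>/dev/null&& python3 chk.py && 
python3 -m creep '[[0,0,0,-0.06,0,0,0],[0,0,0,0,0,0,0]]'>/dev/null&& python3 chk.py && 
python3 -m creep '[[0,0,0,-0.06,0,0,0],[0,0,0,0,0,0,0]]'>/dev/null&& python3 chk.py
```

```text
Traceback (most recent call last):
  File "chk.py", line 3, in <module>
    s=r.get_state(); f=s["contact_force"]; print(s["tcp_pos"].round(4),f.round(1),s["gripper_width"].round(4)); sys.exit(int(np.linalg.norm(f)>float(sys.argv[1]) if len(sys.argv)>1 else np.linalg.norm(f)>4))
                                                                                  ^^^^^^^^^^^^^^^^^^^^^^^^
AttributeError: 'float' object has no attribute 'round'
```

```bash
sed -i 's/s\["gripper_width"\].round(4)/round(s["gripper_width"],4)/' chk.py
python3 chk.py && 
python3 -m creep '[[0,0,0,-0.06,0,0,0],[0,0,0,0,0,0,0]]'>/dev/null&& python3 chk.py && 
python3 -m creep '[[0,0,0,-0.06,0,0,0],[0,0,0,0,0,0,0]]'>/dev/null&& python3 chk.py && 
python3 -m creep '[[0,0,0,-0.06,0,0,0],[0,0,0,0,0,0,0]]'>/dev/null&& python3 chk.py && 
python3 -m creep '[[0,0,0,-0.06,0,0,0],[0,0,0,0,0,0,0]]'>/dev/null&& python3 chk.py && 
python3 -m creep '[[0,0,0,-0.06,0,0,0],[0,0,0,0,0,0,0]]'>/dev/null&& python3 chk.py && 
python3 -m creep '[[0,0,0,-0.06,0,0,0],[0,0,0,0,0,0,0]]'>/dev/null&& python3 chk.py && 
python3 -m creep '[[0,0,0,-0.06,0,0,0],[0,0,0,0,0,0,0]]'>/dev/null&& python3 chk.py && 
python3 -m creep '[[0,0,0,-0.06,0,0,0],[0,0,0,0,0,0,0]]'>/dev/null&& python3 chk.py && 
python3 -m creep '[[0,0,0,-0.06,0,0,0],[0,0,0,0,0,0,0]]'>/dev/null&& python3 chk.py && 
python3 -m creep '[[0,0,0,-0.06,0,0,0],[0,0,0,0,0,0,0]]'>/dev/null&& python3 chk.py
```

```text
[0.5683 0.2827 0.0416] [ 0.2 -0.6  0.6] 0.0003
[0.5683 0.2827 0.0401] [-1.  -0.1 -0.6] 0.0004
[0.5683 0.2827 0.0386] [-0.1 -0.1 -0.6] 0.0006
[0.5684 0.2827 0.0371] [-0.3 -0.4 -0.5] 0.0006
[0.5683 0.2827 0.0356] [-0.3  0.  -0.6] 0.0003
[0.5683 0.2827 0.0341] [ 0.2  0.7 -0.6] 0.0001
[0.5683 0.2827 0.0326] [ 0.3 -0.7  0.5] 0.0008
[0.5683 0.2827 0.0311] [ 0.9 -0.4  0.2] 0.0002
[0.5683 0.2827 0.0296] [-0.3  0.2  0.7] 0.0002
[0.5683 0.2827 0.0281] [-0.2  0.1 -0.4] 0.0004
[0.5685 0.2828 0.0268] [-0.  -0.8  0. ] 0.0002
```

```bash

python3 -m creep '[[0,0,0,-0.06,0,0,0],[0,0,0,0,0,0,0]]'>/dev/null&& python3 chk.py && 
python3 -m creep '[[0,0,0,-0.06,0,0,0],[0,0,0,0,0,0,0]]'>/dev/null&& python3 chk.py && 
python3 -m creep '[[0,0,0,-0.06,0,0,0],[0,0,0,0,0,0,0]]'>/dev/null&& python3 chk.py && 
python3 -m creep '[[0,0,0,-0.06,0,0,0],[0,0,0,0,0,0,0]]'>/dev/null&& python3 chk.py && 
python3 -m creep '[[0,0,0,-0.06,0,0,0],[0,0,0,0,0,0,0]]'>/dev/null&& python3 chk.py && 
python3 -m creep '[[0,0,0,-0.06,0,0,0],[0,0,0,0,0,0,0]]'>/dev/null&& python3 chk.py && 
python3 -m creep '[[0,0,0,-0.06,0,0,0],[0,0,0,0,0,0,0]]'>/dev/null&& python3 chk.py && 
python3 -m creep '[[0,0,0,-0.06,0,0,0],[0,0,0,0,0,0,0]]'>/dev/null&& python3 chk.py
python3 - <<'E'
from h import *
ims=[]
for n in("scene","top"):
    c=capture(n); p=r.get_state()["tcp_pos"]; u,v=proj(c,p+[0,0,.03])[0].astype(int); x=c["frame"][v-75:v+75,u-50:u+50,::-1]
    if n=="top": x=c["frame"][v-75:v+75,u-50:u+50,::-1]
    x=cv2.resize(x,None,fx=4,fy=4,interpolation=2)
    for q in ([0,0,0],[.6-p[0],.25-p[1],.05-p[2]]): 
        w=((proj(c,p+q)[0]-[u-50,v-75])*4).astype(int); cv2.circle(x,tuple(int(i) for i in w),4,(0,255,0),-1)
    ims.append(x)
cv2.imwrite("pics/crop5.png",np.hstack(ims))
E
```

```text
[0.5686 0.2828 0.0266] [-4.6 -1.9 10. ] 0.0005
```

View pics/crop5.png

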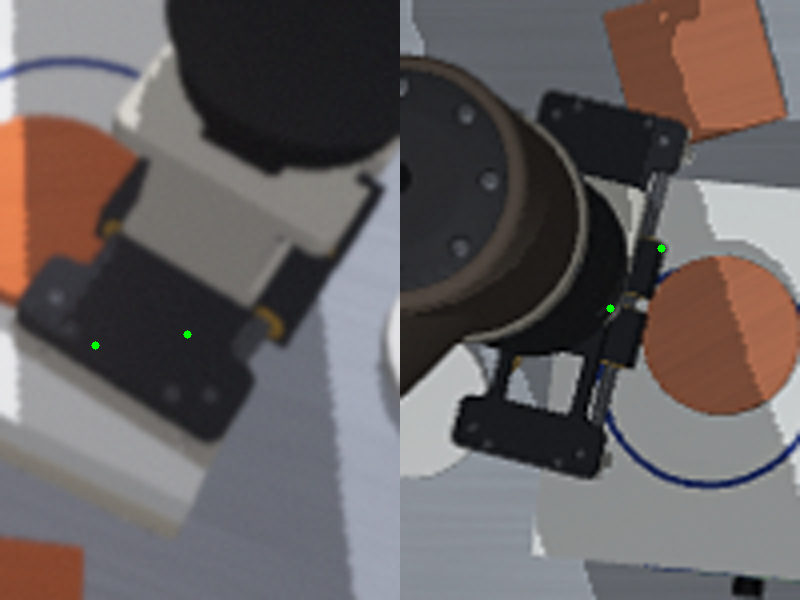

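```bash
python3 - <<'E'
from h import *
p=r.get_state()["tcp_pos"]; st=r.get_state(); R=Ro.from_euler("xyz",st["eef_rot"],degrees=True).as_matrix()
print(st["moment"],st["contact_force"])
C={n:capture(n) for n in("scene","top")}
off={n:proj(C[n],p+[0,0,.03])[0].astype(int)-[50,75] for n in C}
for a,b in (([20,312],[688,122]),([215,440],[542,92]),([55,298],[663,140]),([210,395],[557,113])):
    A=np.array(a)/4+off["scene"]; B=np.array([b[0]-400,b[1]])/4+off["top"]
    d1=ray(C["scene"],A)[0]; d2=ray(C["top"],B)[0]; o1=np.array(C["scene"]["origin"]); o2=np.array(C["top"]["origin"])
    t=np.linalg.lstsq(np.c_[d1,-d2],o2-o1,rcond=None)[0]; X=(o1+t[0]*d1+o2+t[1]*d2)/2
    print(X.round(4),"gap",np.linalg.norm(o1+t[0]*d1-o2-t[1]*d2).round(4),"tool",(R.T@(X-p)).round(4))
E
```

```text
[-0.34782888  1.36905088  0.0452882 ] [-2.89071003 -0.79183406  9.58939396]
[0.6531 0.2231 0.1526] gap 0.0036 tool [ 0.0375 -0.0966 -0.1259]
[0.6706 0.2982 0.1503] gap 0.0025 tool [-0.0397 -0.0953 -0.1236]
[0.6438 0.2341 0.1541] gap 0.0001 tool [ 0.0291 -0.0849 -0.1274]
[0.6583 0.2908 0.154 ] gap 0.0007 tool [-0.0295 -0.0852 -0.1273]
```

The bracket triangulates exactly onto the reported TCP axis horizontally. The plate touch came at a reported z of 0.0267, so the tips really sit about 23 mm above what is reported. I'll open to 50 mm, ride 2 mm above the plate and push.

```bash
python3 -m creep '[[50,0,0,0.16,0,0,0],[50,0,0,0,0,0,0],[50,0,0,0,0,0,0],[50,0,0,0,0,0,0],[50,0,0,0,0,0,0],[50,0,0,0,0,0,0]]' >/dev/null; python3 chk.py &&
python3 -m creep '[[50,0,0,-0.1,0,0,0],[50,0,0,0,0,0,0]]'>/dev/null&& python3 chk.py &&
python3 -m creep '[[50,0,0,-0.06,0,0,0],[50,0,0,0,0,0,0]]'>/dev/null&& python3 chk.py &&
python3 -m creep '[[50,0,0,-0.06,0,0,0],[50,0,0,0,0,0,0]]'>/dev/null&& python3 chk.py &&
python3 -m creep '[[50,0,0,-0.06,0,0,0],[50,0,0,0,0,0,0]]'>/dev/null&& python3 chk.py &&
python3 -m creep '[[50,0,0,-0.06,0,0,0],[50,0,0,0,0,0,0]]'>/dev/null&& python3 chk.py
```

```text
[0.5683 0.2827 0.029 ] [ 0.6 -0.8 -0. ] 0.0345
[0.5687 0.2829 0.0267] [0.5 0.1 0.6] 0.0472
[0.5696 0.2827 0.0266] [ 2.6 -3.3  8.5] 0.0499
```

```bash
python3 -m creep '[[50,0,0,0.14,0,0,0],[50,-0.05,-0.2,0,0,0,0],[50,-0.05,-0.2,0,0,0,0],[50,-0.05,-0.2,0,0,0,0],[50,-0.05,-0.2,0,0,0,0],[50,-0.05,-0.2,0,0,0,0],[50,-0.05,-0.2,0,0,0,0]]' >/dev/null; python3 chk.py 15 &&
python3 -m creep '[[50,-0.05,-0.2,0,0,0,0],[50,-0.05,-0.2,0,0,0,0],[50,-0.05,-0.2,0,0,0,0],[50,-0.05,-0.2,0,0,0,0],[50,-0.05,-0.2,0,0,0,0],[50,0,0,0,0,0,0]]' >/dev/null; python3 chk.py 15
python3 - <<'E'
from h import *
p=np.array(r.get_state()["tcp_pos"][:2]); t=p-.0469*np.array([.247,.969]); print("expect",t)
c=capture("top"); m=near(copper(c),c,[*t,.062]); print(m.sum(),fitcyl(c,m,t,.045,.05,.062))
E
```

```text
[0.5609 0.2524 0.0287] [ 0.9  2.1 -2.3] 0.05
[0.5543 0.2267 0.0289] [-0.2  0.4  0.3] 0.05
expect [0.54267566 0.18121785]
998 (array([0.5438, 0.181 ]), np.float64(0.291))
```

```bash
python3 -m creep '[[50,-0.05,-0.2,0,0,0,0],[50,-0.05,-0.2,0,0,0,0],[50,-0.05,-0.2,0,0,0,0],[50,-0.05,-0.2,0,0,0,0],[50,-0.05,-0.2,0,0,0,0],[50,-0.05,-0.2,0,0,0,0],[50,-0.05,-0.2,0,0,0,0],[50,-0.05,-0.2,0,0,0,0]]' >/dev/null; python3 chk.py 15 &&
python3 -m creep '[[50,-0.05,-0.2,0,0,0,0],[50,-0.05,-0.2,0,0,0,0],[50,-0.05,-0.2,0,0,0,0],[50,-0.05,-0.2,0,0,0,0],[50,-0.05,-0.2,0,0,0,0],[50,-0.05,-0.2,0,0,0,0],[50,-0.05,-0.2,0,0,0,0],[50,0,0,0,0,0,0]]' >/dev/null; python3 chk.py 15
python3 - <<'E'
from h import *
p=np.array(r.get_state()["tcp_pos"][:2]); t=p-.0469*np.array([.247,.969]); print("expect",t)
for n in("top","scene"):
    c=capture(n); m=near(copper(c),c,[*(t-[0,.015]),.062]); print(m.sum(),fitcyl(c,m,t,.045,.05,.062))
    dark=c["frame"].max(2)<75; m=near(dark,c,[.512,.035,.05]); print("dark",m.sum())
E
```

```text
[0.5447 0.1873 0.029 ] [1.  1.6 0.2] 0.05
[0.5354 0.1516 0.0288] [ 0.8 -0.7  0. ] 0.0498
expect [0.52383189 0.10615834]
920 (array([0.5247, 0.1053]), np.float64(0.4))
dark 579
0 (array([-0.566 ,  0.2614]), np.float64(nan))
dark 8167h.py:29: RuntimeWarning: invalid value encountered in scalar divide
  return s.x.round(4),round(s.fun/mask.sum(),3)
```

```bash
python3 -m creep '[[50,-0.05,-0.2,0,0,0,0],[50,-0.05,-0.2,0,0,0,0],[50,-0.05,-0.2,0,0,0,0],[50,-0.05,-0.2,0,0,0,0],[50,-0.025,-0.1,0,0,0,0],[50,-0.025,-0.1,0,0,0,0],[50,0,0,0,0,0,0]]' >/dev/null; python3 chk.py 20 &&
python3 -m creep '[[50,-0.025,-0.1,0,0,0,0],[50,-0.025,-0.1,0,0,0,0],[50,0,0,0,0,0,0]]' >/dev/null && python3 chk.py 20 &&
python3 -m creep '[[50,-0.025,-0.1,0,0,0,0],[50,-0.02,-0.05,0,0,0,0],[50,0,0,0,0,0,0]]' >/dev/null && python3 chk.py 20
python3 - <<'E'
from h import *
for n in("top","scene"):
    c=capture(n); f=c["frame"]; save(c,n+"3"); m=near(copper(c),c,[.5145,.055,.055])
    print(n,m.sum())
    if m.sum():
        uv=np.argwhere(m)[:,::-1]
        for z in (.05,.062): 
            P=onz(c,uv,z); print(z,P.min(0).round(4),P.max(0).round(4))
E
```

```text
[0.5292 0.127  0.0288] [-0.3 -0.8  0.3] 0.0502
[0.5278 0.1221 0.0286] [ 0.2  0.1 -0.1] 0.0501
[0.527  0.1186 0.0288] [-0.4  0.2  0.4] 0.0498
top 817
0.05 [0.4714 0.0305 0.05  ] [0.5595 0.098  0.05  ]
0.062 [0.4711 0.0307 0.062 ] [0.5583 0.0976 0.062 ]
scene 0
```

```bash
python3 -m creep '[[50,0.1,0.3,0,0,0,0],[50,0,0,0.9,0,0,0],[50,0,0,0.9,0,0,0],[50,0.2,0.9,0.9,0,0,0],[50,0.2,0.9,0.9,0,0,0],[50,0.2,0.9,0,0,0,0],[50,0.2,0.9,0,0,0,0],[50,0.2,0.9,0,0,0,0]]' >/dev/null; python3 chk.py
cat > fit.py <<'E'
from h import *
ims=[]
for n in("top","scene"):
    c=capture(n); f=c["frame"]; m=near(copper(c),c,[.515,.074,.055])
    print(n,m.sum(),"flush",fitcyl(c,m,[.515,.074],.045,.05,.05),"top62",fitcyl(c,m,[.515,.074],.045,.05,.062))
    u,v=proj(c,[.515,.074,.05])[0].astype(int); ims.append(cv2.resize(f[v-40:v+40,u-40:u+40,::-1],None,fx=5,fy=5,interpolation=2))
cv2.imwrite("pics/rec.png",np.hstack(ims))
E
python3 fit.py
```

```text
[0.5553 0.2409 0.1197] [ 0.9  0.4 -0. ] 0.0502
top 1230 flush (array([0.5158, 0.074 ]), np.float64(0.031)) top62 (array([0.5153, 0.0737]), np.float64(0.048))
scene 1665 flush (array([0.5183, 0.0731]), np.float64(0.03)) top62 (array([0.5191, 0.0733]), np.float64(0.164))
```

View pics/rec.png

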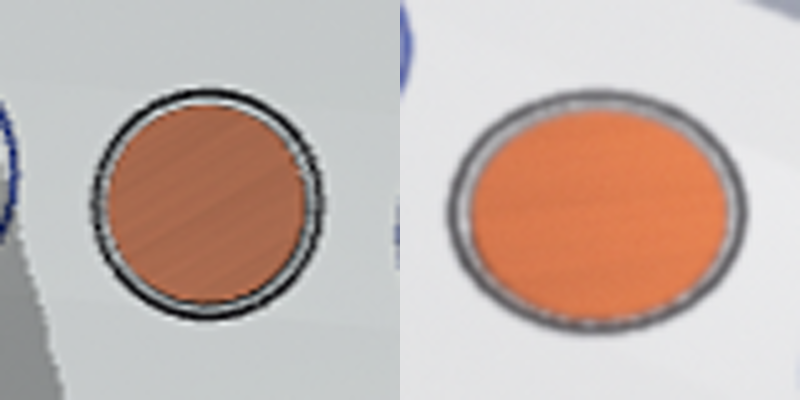

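The picture shows the insert centred inside the black ring with an even margin and no visible side wall, so it is flush. Next is the pot: the vector from pot to insert is (+16.7, +161) mm, and both cameras agree on it.

```bash
python3 -m creep '[[60,0,0,0.8,0,0,4.1],[60,0,0,0.8,0,0,4.1],[60,-0.14,-0.92,0,0,0,0],[60,-0.14,-0.92,0,0,0,0],[60,-0.14,-0.92,0,0,0,0],[60,-0.14,-0.92,0,0,0,0],[60,-0.14,-0.92,0,0,0,0],[60,-0.14,-0.92,0,0,0,0]]' >/dev/null; python3 chk.py && python3 -m creep '[[60,-0.14,-0.92,0,0,0,0],[60,-0.14,-0.92,0,0,0,0],[60,-0.14,-0.92,0,0,0,0],[60,-0.14,-0.92,0,0,0,0],[60,-0.14,-0.92,0,0,0,0],[60,-0.14,-0.92,0,0,0,0],[60,-0.14,-0.92,0,0,0,0],[60,-0.14,-0.92,0,0,0,0]]' >/dev/null; python3 chk.py && python3 -m creep '[[60,-0.14,-0.92,0,0,0,0],[60,-0.14,-0.92,0,0,0,0],[60,-0.14,-0.92,0,0,0,0],[60,-0.14,-0.92,0,0,0,0],[60,0,0,0,0,0,0],[60,0,0,0,0,0,0]]'
```

```text
[0.5334 0.1    0.1589] [1.1 0.6 0.3] 0.06
[ 0.5054 -0.0841  0.1589] [ 0.9 -0.3  0.1] 0.0601
time_s: 19.68
tcp_pos: [0.4913, -0.176, 0.1587]
eef_rot: [180.0, -0.0, -96.0]
contact_force: [0.1, 1.1, 0.2]
gripper_width: 0.06
gripper_force: 0.0
```

```bash
python3 -m creep '[[60,0,0,-0.8,0,0,0],[60,0,0,-0.8,0,0,0],[60,0,0,-0.8,0,0,0],[60,0,0,-0.8,0,0,0],[60,0,0,-0.8,0,0,0],[60,0,0,-0.6,0,0,0],[60,0,0,0,0,0,0]]' >/dev/null; python3 chk.py && python3 -m creep '[[60,0.02,0.2,0,0,0,0],[60,0.02,0.2,0,0,0,0],[60,0.02,0.2,0,0,0,0],[60,0.02,0.2,0,0,0,0],[60,0.015,0.15,0,0,0,0],[60,0.015,0.15,0,0,0,0],[60,0.015,0.15,0,0,0,0],[60,0.015,0.15,0,0,0,0]]' >/dev/null; python3 chk.py 15 && python3 -m creep '[[60,0.015,0.15,0,0,0,0],[60,0.015,0.15,0,0,0,0],[60,0.015,0.15,0,0,0,0],[60,0.015,0.15,0,0,0,0],[60,0.015,0.15,0,0,0,0],[60,0.015,0.15,0,0,0,0],[60,0.015,0.15,0,0,0,0],[60,0.01,0.1,0,0,0,0]]' >/dev/null; python3 chk.py 15
cat > pot.py <<'E'
from h import *
p=np.array(r.get_state()["tcp_pos"][:2]); t=p+.0568*np.array([.103,.995]); print("expect",t)
for n in("top","scene"):
    c=capture(n)
    for d in outline_of(c["raw"],"pot")[:1]: print(n,round(d["conf"],2),d["region"].sum(),fitcyl(c,d["region"],t,.056,.05,.12,.052))
E
python3 pot.py
```

```text
[ 0.4897 -0.174   0.041 ] [-0.6  0.1 -0.4] 0.0603
[ 0.4949 -0.1401  0.0442] [-2.9 -4.8  3.7] 0.0604
[ 0.4985 -0.111   0.0441] [-0.7 -5.6  4.1] 0.06
expect [ 0.50438156 -0.05451169]
scene 0.88 3794 (array([ 0.5066, -0.0546]), np.float64(0.101))
```

```bash
python3 -m creep '[[60,0.02,0.2,0,0,0,0],[60,0.02,0.2,0,0,0,0],[60,0.02,0.2,0,0,0,0],[60,0.02,0.2,0,0,0,0],[60,0.02,0.2,0,0,0,0],[60,0.02,0.2,0,0,0,0],[60,0.02,0.2,0,0,0,0],[60,0.02,0.2,0,0,0,0]]' >/dev/null; python3 chk.py 15 && python3 -m creep '[[60,0.02,0.2,0,0,0,0],[60,0.02,0.2,0,0,0,0],[60,0.02,0.2,0,0,0,0],[60,0.02,0.2,0,0,0,0],[60,0.02,0.2,0,0,0,0],[60,0.02,0.2,0,0,0,0],[60,0.02,0.2,0,0,0,0],[60,0.02,0.2,0,0,0,0]]' >/dev/null; python3 chk.py 15 && python3 -m creep '[[60,0.02,0.2,0,0,0,0],[60,0.02,0.2,0,0,0,0],[60,0.02,0.2,0,0,0,0],[60,0.02,0.2,0,0,0,0],[60,0.01,0.1,0,0,0,0],[60,0,0,0,0,0,0]]' >/dev/null; python3 chk.py 15; python3 pot.py
```

```text
[ 0.5021 -0.0706  0.0438] [-0.6 -3.9  0.8] 0.0597
[ 0.5062 -0.0307  0.0438] [-0.8 -3.8 -0.6] 0.0603
[ 0.5087 -0.0079  0.0439] [ 0.1 -0.1 -0.4] 0.06
expect [0.51456244 0.04860286]
scene 0.31 3590 (array([-0.5753,  0.2038]), np.float64(1.0))
```

```bash
python3 -m creep '[[60,0.01,0.1,0,0,0,0],[60,0.01,0.1,0,0,0,0],[60,0.01,0.1,0,0,0,0],[60,0.01,0.1,0,0,0,0],[60,0.01,0.1,0,0,0,0],[60,0.01,0.1,0,0,0,0],[60,0.01,0.1,0,0,0,0],[60,0,0,0,0,0,0]]' >/dev/null; python3 chk.py 15 ; python3 pot.py; python3 -m creep '[[60,-0.04,-0.4,0,0,0,0],[60,-0.08,-0.8,0,0,0,0],[60,-0.08,-0.8,0,0,0,0],[60,-0.08,-0.8,0,0,0,0],[60,-0.08,-0.8,0,0,0,0],[60,-0.08,-0.8,0,0,0,0],[60,0,0,0,0,0,0]]' >/dev/null;python3 chk.py; python3 pot.py
```

```text
[0.5103 0.0094 0.0439] [-0.4 -1.4  2.2] 0.0599
expect [0.51614282 0.0658731 ]
scene 0.96 3851 (array([0.5193, 0.0656]), np.float64(0.132))
[ 0.4985 -0.1037  0.0437] [-0.6 -0.8  0.1] 0.06
expect [ 0.504323   -0.04722112]
top 0.61 261 (array([ 0.5427, -0.0229]), np.float64(9.301))
scene 0.72 4285 (array([0.5186, 0.0646]), np.float64(0.026))
```

```bash
python3 -m creep '[[60,0.08,0.8,0,0,0,0],[60,0.08,0.8,0,0,0,0],[60,0.08,0.8,0,0,0,0],[60,0.08,0.8,0,0,0,0],[60,0.06,0.6,0,0,0,0],[60,0.01,0.1,0,0,0,0],[60,0.01,0.1,0,0,0,0],[60,0,0,0,0,0,0]]' >/dev/null; python3 chk.py 15; python3 -m creep '[[60,0.01,0.1,0,0,0,0],[60,0.01,0.1,0,0,0,0],[60,0.01,0.1,0,0,0,0],[60,0.01,0.1,0,0,0,0],[60,0.01,0.1,0,0,0,0],[60,0.01,0.1,0,0,0,0],[60,0.01,0.1,0,0,0,0],[60,0.01,0.1,0,0,0,0]]' >/dev/null;python3 -m creep '[[60,0,0,0,0,0,0],[60,0,0,0,0,0,0]]' >/dev/null;python3 chk.py
```

```text
[ 0.5092 -0.0006  0.0438] [-0.4 -1.3 -0.1] 0.0599
[0.5111 0.019  0.0438] [-1.  -0.4  1.1] 0.0601
```

```bash
python3 -m creep '[[60,-0.04,-0.4,0,0,0,0],[60,-0.08,-0.9,0,0,0,0],[60,-0.08,-0.9,0,0,0,0],[60,-0.08,-0.9,0,0,0,0],[60,-0.08,-0.9,0,0,0,0],[60,-0.08,-0.9,0.9,0,0,0],[60,-0.1,-0.9,0.9,0,0,0],[60,-0.1,-0.9,0.9,0,0,0]]' >/dev/null;python3 -m creep '[[60,-0.1,-0.9,0.9,0,0,0],[60,-0.1,-0.9,0.9,0,0,0],[60,-0.1,-0.9,0,0,0,0],[60,-0.1,-0.9,0,0,0,0],[60,-0.1,-0.9,0,0,0,0],[60,0,0,0,0,0,0]]' >/dev/null;python3 chk.py
sed -i 's/print("expect",t)/t=np.array([.517,.0735])/' pot.py; cat >> pot.py <<'E'
    f=c["frame"]; P=[.517,.0735,.05]; u,v=proj(c,P)[0].astype(int); x=cv2.resize(f[v-75:v+45,u-60:u+60,::-1],None,fx=3.3,fy=3.3,interpolation=2)
    for R,z in((.0495,.05),(.056,.12)): cv2.polylines(x,[((proj(c,circ(.517,.0735,R,z))-[u-60,v-75]+.5)*3.3).astype(int)],True,(0,255,0),1)
    cv2.imwrite(f"pics/fin_{n}.png",x)
cv2.imwrite("pics/fin.png",np.hstack([cv2.imread("pics/fin_top.png"),cv2.imread("pics/fin_scene.png")]))
E
python3 pot.py
```

```text
[ 0.4822 -0.2643  0.1564] [ 0.8  0.  -0.2] 0.0603
top 0.76 2185 (array([0.5175, 0.0739]), np.float64(0.023))
scene 0.97 4397 (array([0.5196, 0.0742]), np.float64(0.039))
```

View pics/fin.png

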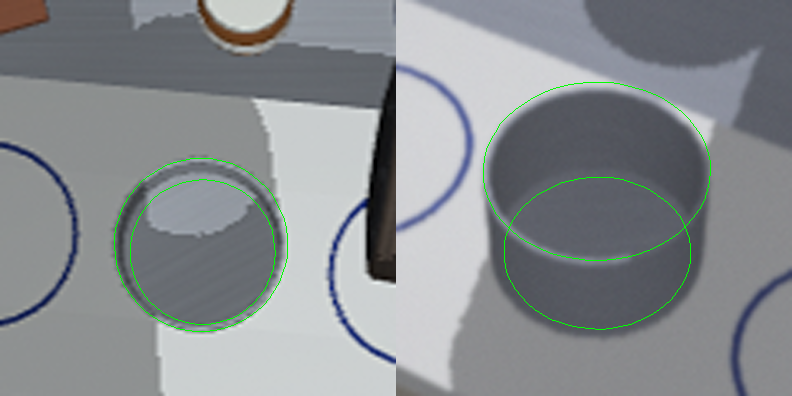

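The pot stands upright over the recess. Its rim matches the predicted circle to about 2 mm in both views, so I'm handing in.

```bash
python3 -c "
from plant import close_job,r
print(r.get_state()['time_s']); print(close_job())"
```

```text
28.35
the job is handed in; nothing more can be done
None
```

Handed in at 28.35 s: the copper insert lies flush in the recess and the pot, slid without lifting, stands over it centred to about 2 mm by both cameras; nothing else was touched on purpose, though I didn't re-measure the plate, rack and jar at the end.

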